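Lay the shade tabs down along the guide

ROBOT

A 6-joint arm with a two-finger parallel gripper is mounted at the origin on a cart in front of the work surface, level with it; the furniture and walls round the work are solid. World frame = base frame: x ahead of the robot, y to its left, z up, the work surface at z = 0. Lengths are in mm, angles in rad, forces in N, time in s.
With the tool pointing down it reaches from about 400 to 925 mm from the base axis. Payload 12.5 kg.
Tool frame: the origin (TCP) lies between the finger pads; the fingertips stand 14 mm ahead of it and the grasp point (between the pads) lies 5 mm behind it; z points along the fingers, y is the line along which they close (so a half turn about z gives the same grasp; the last joint's range is limited). The gripper opens to 95 mm and grips with 3 to 60 N. Pads are 20 mm wide; open, the fingers measure 119 mm over their backs; the gripper's body (75 mm by 180 mm) begins 59 mm behind the grasp point.
Start: joints at [0.994, 0.491, 1.559, -0, 1.092, -0.106], TCP at [283.486, 557.029, 228.661] pointing down, gripper open.
Joint ranges: [-3.1, 3.1], [-0.84, 2.19], [0.05, 2.79], [-1.13, 4.28], [0.06, 2.93], [-2.69, 2.69]. Speed limits (rad/s): [2.22, 2.22, 2.79, 3.14, 3.14, 3.14].

INTERFACE

Orientations are given as [roll, pitch, yaw] about the fixed x, y, z axes, in that order (R = Rz(yaw) Ry(pitch) Rx(roll)).
In Python, from rig import manip, imaging, job, nets gives the robot as it stands. The module is installed in compiled form; this text tells all that it offers.
- The arm moves only by the shell command python3 -m pendant 'ROWS' [OPENING] [FORCE]. ROWS is JSON, a list of rows, each a list of 2 entries, a list of its own where there are three numbers: the shift along the tool's x, y, z normalised to -1 to 1, where 1 is 0.3 m, then the turn about the tool's z normalised to -1 to 1, where 1 is pi rad. A call has 1 to 10 rows; each row is the pose to reach, as a shift and turn from the pose commanded when the call began, along the tool's axes at that moment, turning the shorter way round; what a row does not reach only later rows make up. A row lasts 1/12 s, in which the tool goes at most 41.7 mm and 7.16 degrees, less where a joint would pass 70% of its speed; a pose out of reach is approached as far as the arm can. A call with a number of a shift or a turn outside -1 to 1 is refused whole. A call with a gripper value outside its range is refused whole. OPENING is the opening, from 0 (shut) to 1 (fully open), set as the call begins (- or left out, the last holds). The fingers move at their own pace and stop on an object; FORCE is the grip in N (left out, the last holds). Time passes only in rows, so rows that repeat a pose let the fingers close. It gives the time, the measured TCP pose, the force, the opening and the grip force at its end, in the units of the state.
- manip.sense(): the state, without advancing time (a new reading comes with each control period).
- imaging.capture(name): name is "scene" or "top" or "wrist"; returns the picture (480x640x3 uint8, blue, green, red); there is no depth.
- imaging.camera_params(name): a dict with "fx", "fy", "cx", "cy" (pixels), "R" (3x3) and "t" (3): a world point X has camera coordinates R X + t; the wrist camera has in their place "hand_eye" (4x4, takes a point from camera to tool coordinates, whose origin is the TCP and whose axes are the flange's). Camera axes: x right, y down, z forward; pixel columns grow to the right and rows downward; lengths in mm; the calibration is good to about 2 mm. A picture is of the moment at which its call begins: read the wrist's pose just before it. camera_params takes no time and is no camera call.
- job.sign_off(): hands the job in; it is judged then, once.
Trained networks look in the newest picture that a camera, given by its name, has taken for a name from the list of things; names that differ only in an ending like _2 or _b are one class to them, and where a whole thing is asked for, a point or a joint stands for the part that bears it (a point fixed in the world has none). Each returns a list of dicts, best first, with "p" (0 to 1); they miss things now and then, are a little off and sometimes report something else, mostly with a low value. They report only what shows in the picture. A call takes as long as a camera call. They do not tell look-alikes from the thing itself.
- nets.silhouettes(camera, thing): "region" (480x640 bool, what is visible of it) and "location" ([column, row] as shares, 0 to 1, of the picture: columns of its width, rows of its height, amid what is visible of it).
- nets.mark_of(camera, thing): "location" ([column, row] as shares, 0 to 1, of the picture: columns of its width, rows of its height: a listed point, or the origin of a listed thing).
The state is a dict: "t": time; "joint_positions": joint angles; "qvel": joint speeds; "effort": joint torques, N m; "ee_pos": TCP position; "eef_rot": TCP orientation; "ft_force": force on the tool from outside, world axes, zero at the start; "moment": the same for the moment, N m; "width": opening from 0.0 (shut) to 1.0 (fully open); "grip_force": force on a finger pad.
Only numpy, scipy, OpenCV 4.12 (cv2) and the standard library are available. Lean on these libraries where they do the work, as an engineer would, in place of code of your own. Each camera call takes 0.05 s, during which the arm holds its last target. There are 200 camera calls.

TASK

The tooth-shade guide is to be put away, but its five shade tabs are standing up. Run a fingertip lightly along the curved row, from the end with the blue dot to the other, and push the tabs over in passing so that all five lie flat along the rail. Do not press hard, lift the guide or shove it about, and leave the other things where they are.

Things in the scene. Friction and masses are not known exactly. Their poses are not given: they have to be found in the camera images.
- guide: loose tooth-shade guide, 0.85 kg: curved aluminium rail 30 mm wide, 12 mm high, flat on the worktop. Its centre line is an arc of radius 110 mm about the point x=-75 mm, y=0 of this frame, from +66 deg (blue dot) to -66 deg (plain end), counted from body +x towards +y. Origin on the worktop, z up. Tabs are hinged on it at 55, 31, 7, -17 and -41 deg, 46 mm apart. Ends and hinges are listed as points
- dot_end (a point): middle of the blue dot (18 mm wide) on top of the rail at the end where the row begins, 12 mm above the worktop
- plain_end (a point): middle of the rail's other end, on its top, 12 mm above the worktop; no dot
- hinge_1 (a point): middle of the hinge pin of tab 1 (next to the blue dot), 16 mm above the worktop, on the rail's centre line
- tab_1 (a joint): shade tab 1, the palest: steel stem and cream tooth-shaped end, 32 mm long from its pin, up to 11.5 mm wide, 6 mm thick. Rad: 0 = upright, 1.57 = flat along the rail, tip away from the blue dot (its top, like the hinge lugs, then 19 mm above the worktop), -0.2 = stop, leaning to the dot. Starts at -0.12 to 0.5; slight friction (0.004 N m) keeps it where it is left
- hinge_2 (a point): middle of the hinge pin of tab 2 (counted from the blue dot), 16 mm above the worktop, on the rail's centre line
- tab_2 (a joint): shade tab 2, the pale: steel stem and cream tooth-shaped end, 32 mm long from its pin, up to 11.5 mm wide, 6 mm thick. Rad: 0 = upright, 1.57 = flat along the rail, tip away from the blue dot (its top, like the hinge lugs, then 19 mm above the worktop), -0.2 = stop, leaning to the dot. Starts at -0.12 to 0.5; slight friction (0.004 N m) keeps it where it is left
- hinge_3 (a point): middle of the hinge pin of tab 3 (counted from the blue dot), 16 mm above the worktop, on the rail's centre line
- tab_3 (a joint): shade tab 3, the middle: steel stem and cream tooth-shaped end, 32 mm long from its pin, up to 11.5 mm wide, 6 mm thick. Rad: 0 = upright, 1.57 = flat along the rail, tip away from the blue dot (its top, like the hinge lugs, then 19 mm above the worktop), -0.2 = stop, leaning to the dot. Starts at -0.12 to 0.5; slight friction (0.004 N m) keeps it where it is left
- hinge_4 (a point): middle of the hinge pin of tab 4 (counted from the blue dot), 16 mm above the worktop, on the rail's centre line
- tab_4 (a joint): shade tab 4, the darker: steel stem and cream tooth-shaped end, 32 mm long from its pin, up to 11.5 mm wide, 6 mm thick. Rad: 0 = upright, 1.57 = flat along the rail, tip away from the blue dot (its top, like the hinge lugs, then 19 mm above the worktop), -0.2 = stop, leaning to the dot. Starts at -0.12 to 0.5; slight friction (0.004 N m) keeps it where it is left
- hinge_5 (a point): middle of the hinge pin of tab 5 (last, next to the plain end), 16 mm above the worktop, on the rail's centre line
- tab_5 (a joint): shade tab 5, the darkest: steel stem and cream tooth-shaped end, 32 mm long from its pin, up to 11.5 mm wide, 6 mm thick. Rad: 0 = upright, 1.57 = flat along the rail, tip away from the blue dot (its top, like the hinge lugs, then 19 mm above the worktop), -0.2 = stop, leaning to the dot. Starts at -0.12 to 0.5; slight friction (0.004 N m) keeps it where it is left
- stone_model: white plaster model of a dental arch, 57x66x28 mm, loose, in the hollow of the rail's curve; origin at the centre of its underside; not part of the job
- glaze_jar: small glaze jar with a black lid, 41 mm wide, 35 mm high, loose, outside the rail's curve; origin at the centre of its underside; not part of the job
- bur_block: round blue block with burs standing in it, 54 mm wide, 62 mm high, loose, to the left; origin at the centre of its underside; not part of the job
- wax_pot: white pot with green wax, 44 mm wide, 20 mm high, loose, to the left; origin at the centre of its underside; not part of the job
- mixing_bowl: green mixing bowl, 120 mm wide, 70 mm high, loose, to the right; origin at the centre of its underside; not part of the job
- polish_paste: round pot of polishing paste with a tan lid, 65 mm wide, 29 mm high, loose, to the right; origin at the centre of its underside; not part of the job
- tweezers: steel tweezers, 16x128x9 mm, lying loose, to the left; origin at the centre of its underside; not part of the job
Things that resemble listed ones, but are neither listed nor needed, are in the scene too. Of the things that look like the guide, the larger one is meant.

How it is judged:
By the outcome, as a careful person would: the job done as asked, in the order asked, and still so for the second after the job is handed in, with the robot touching nothing.
It also fails if it takes over 45 s, if anything falls off the work surface, if the arm or the gripper's body presses on something with over 40 N, if the wrist force passes 120 N, or if a joint passes its speed limit or range.

## Working session

There is one attempt and no reset: what is moved stays moved. The work goes in short steps, Python scripts to look and compute and a shell command to move; the robot and the scene stay as the last step left them, time stands still between calls to the robot, and variables do not carry over. Pictures are saved under pics/ and viewed, at most 10 in all, crops included, and the job is handed in when it is done.

```bash
mkdir -p pics
cat > h.py <<'E'
import numpy as np, cv2
from rig import manip, imaging, job, nets
def ray(cam,u,v,z):
    p=imaging.camera_params(cam);R=np.array(p["R"]);t=np.array(p["t"])
    d=R.T@np.array([(u-p["cx"])/p["fx"],(v-p["cy"])/p["fy"],1]);o=-R.T@t
    return o+d*(z-o[2])/d[2]
def proj(cam,X):
    p=imaging.camera_params(cam);c=np.array(p["R"])@np.array(X,float)+np.array(p["t"])
    return np.array([p["fx"]*c[0]/c[2]+p["cx"],p["fy"]*c[1]/c[2]+p["cy"]])
E
python3 - <<'E'
from h import *
for c in ("top","scene"):
    im=imaging.capture(c);cv2.imwrite(f"pics/{c}1.png",im)
    for n,z in [("dot_end",12),("plain_end",12),("hinge_1",16),("hinge_2",16),("hinge_3",16),("hinge_4",16),("hinge_5",16),("guide",0)]:
        print(c,n,[(round(r["p"],2),(np.array(r["location"])*[640,480]).round().tolist(),ray(c,*(np.array(r["location"])*[640,480]),z).round().tolist()) for r in nets.mark_of(c,n)[:3]])
s=manip.sense();print(s["ee_pos"],s["eef_rot"],s["t"],s["width"])
E
```

```text
top dot_end [(0.65, [266.0, 261.0], [472.0, 85.0, 12.0])]
top plain_end [(0.69, [341.0, 211.0], [582.0, -79.0, 12.0])]
top hinge_1 [(0.95, [385.0, 300.0], [386.0, -167.0, 16.0]), (0.92, [260.0, 248.0], [500.0, 96.0, 16.0]), (0.88, [302.0, 208.0], [588.0, 6.0, 16.0])]
top hinge_2 [(0.95, [385.0, 300.0], [386.0, -167.0, 16.0]), (0.92, [260.0, 248.0], [500.0, 96.0, 16.0]), (0.88, [302.0, 208.0], [588.0, 6.0, 16.0])]
top hinge_3 [(0.95, [385.0, 300.0], [386.0, -167.0, 16.0]), (0.92, [260.0, 248.0], [500.0, 96.0, 16.0]), (0.88, [302.0, 208.0], [588.0, 6.0, 16.0])]
top hinge_4 [(0.95, [385.0, 300.0], [386.0, -167.0, 16.0]), (0.92, [260.0, 248.0], [500.0, 96.0, 16.0]), (0.88, [302.0, 208.0], [588.0, 6.0, 16.0])]
top hinge_5 [(0.95, [385.0, 300.0], [386.0, -167.0, 16.0]), (0.92, [260.0, 248.0], [500.0, 96.0, 16.0]), (0.88, [302.0, 208.0], [588.0, 6.0, 16.0])]
top guide [(0.63, [295.0, 222.0], [559.0, 21.0, 0.0]), (0.61, [396.0, 280.0], [430.0, -196.0, 0.0])]
scene dot_end [(0.7, [398.0, 296.0], [498.0, -217.0, 12.0]), (0.69, [260.0, 265.0], [476.0, 86.0, 12.0]), (0.49, [302.0, 257.0], [536.0
[... 496 characters left out ...]
, [313.0, 240.0], [599.0, 14.0, 16.0]), (0.77, [357.0, 325.0], [385.0, -169.0, 16.0]), (0.74, [390.0, 320.0], [422.0, -221.0, 16.0])]
scene hinge_4 [(0.9, [313.0, 240.0], [599.0, 14.0, 16.0]), (0.77, [357.0, 325.0], [385.0, -169.0, 16.0]), (0.74, [390.0, 320.0], [422.0, -221.0, 16.0])]
scene hinge_5 [(0.9, [313.0, 240.0], [599.0, 14.0, 16.0]), (0.77, [357.0, 325.0], [385.0, -169.0, 16.0]), (0.74, [390.0, 320.0], [422.0, -221.0, 16.0])]
scene guide [(0.86, [301.0, 258.0], [546.0, 19.0, 0.0]), (0.77, [375.0, 317.0], [436.0, -190.0, 0.0]), (0.38, [298.0, 235.0], [625.0, 65.0, 0.0])]
[283.48687099 557.03098385 228.65250353] [ 3.14149631e+00 -2.65290761e-06  2.67076888e+00] 0.9 1.0016491462171506
```

View crop.

Run:
```python
import cv2
t=cv2.imread("pics/top1.png")[170:350,200:460];cv2.imwrite("pics/top1c.png",cv2.resize(t,None,fx=3,fy=3,interpolation=cv2.INTER_CUBIC))
t=cv2.imread("pics/scene1.png")[190:370,200:460];cv2.imwrite("pics/scene1c.png",cv2.resize(t,None,fx=3,fy=3,interpolation=cv2.INTER_CUBIC))
```

```text
(no output)
```

View pics/top1c.png

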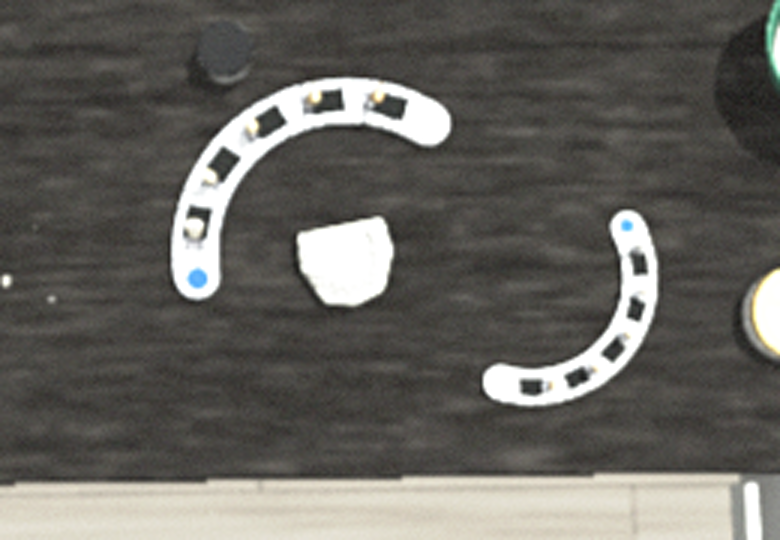

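View pics/scene1c.png

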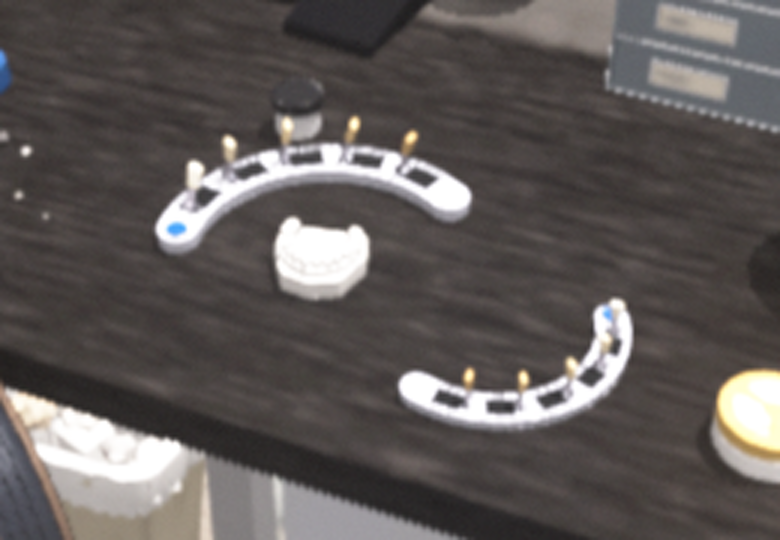

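The top crop shows two look-alikes. One is at the upper left, with its dot at px (266,262) and plain end at (344,211). The other is at the lower right, with its dot at (409,245) and plain end at (366,298). The upper-left one is larger, has the plaster model in its hollow and the jar outside its curve, so it is the one meant. All five of its tabs stand up.

```bash
cat >> h.py <<'E'
from scipy.optimize import minimize
def g2w(pose,ang,z,r=110):
    x,y,th=pose; a=np.radians(ang); bx=-75+r*np.cos(a); by=r*np.sin(a)
    return np.stack([x+np.cos(th)*bx-np.sin(th)*by,y+np.sin(th)*bx+np.cos(th)*by,0*bx+z],-1)
def projN(P,X): # P=(K4,R,t)
    k,R,t=P; c=X@R.T+t
    return np.stack([k[0]*c[:,0]/c[:,2]+k[2],k[1]*c[:,1]/c[:,2]+k[3]],-1)
def campar(cam):
    p=imaging.camera_params(cam); k=[p["fx"],p["fy"],p["cx"],p["cy"]]
    if "R" in p: return k,np.array(p["R"]),np.array(p["t"])
    from scipy.spatial.transform import Rotation as Ro
    s=manip.sense();T=np.eye(4);T[:3,:3]=Ro.from_euler("xyz",s["eef_rot"]).as_matrix();T[:3,3]=s["ee_pos"]
    W=np.linalg.inv(T@np.array(p["hand_eye"]));return k,W[:3,:3],W[:3,3]
def model(P,pose,S=4,shape=(480,640)):
    m=np.zeros((shape[0],shape[1]),np.uint8)
    th=np.linspace(-66,66,45); out=[]
    for z in (0,12):
        a=projN(P,np.array(g2w(pose,th,z,125)));b=projN(P,np.array(g2w(pose,th[::-1],z,95)))
        e=[]
        ph=np.radians(np.linspace(0,360,25))
        quad=np.concatenate([a,b]); cv2.fillPoly(m,[(quad*16).astype(np.int32)],255,cv2.LINE_AA,4)
        for A in (66,-66):
            c=g2w(pose,np.array([A]),z)[0]; pts=c+15*np.stack([np.cos(ph),np.sin(ph),0*ph],-1)
            cv2.fillPoly(m,[(projN(P,pts)*16).astype(np.int32)],255,cv2.LINE_AA,4)
    return m/255.
def fit(P,mask,pose0):
    mk=cv2.GaussianBlur(mask.astype(np.float32),(0,0),1)
    f=lambda q:((cv2.GaussianBlur(model(P,[q[0],q[1],q[2]/100]).astype(np.float32),(0,0),1)-mk)**2).sum()
    q=np.array([pose0[0],pose0[1],pose0[2]*100])
    for st in (12,3):
        r=minimize(f,q,method="Nelder-Mead",options=dict(initial_simplex=np.vstack([q,q+np.diag([st]*3)]),xatol=.05,fatol=.1)); q=r.x
    return [q[0],q[1],q[2]/100],r.fun,mk.sum()
E
python3 - <<'E'
from h import *
im=cv2.imread("pics/top1.png")
for cam in ("top","scene"):
    im=cv2.imread(f"pics/{cam}1.png"); rg=nets.silhouettes(cam,"guide")
    print([(r["p"],r["region"].sum(),np.array(r["location"])*[640,480]) for r in rg])
    reg=min(rg[:2],key=lambda r:r["location"][0])["region"]
    reg=cv2.morphologyEx(reg.astype(np.uint8),cv2.MORPH_CLOSE,np.ones((3,3)))
    d=ray("top",266,262.5,12)[:2]
    e=ray("top",343.5,211,12)[:2]
    # initial: chord dot->plain is body -y
    th=np.arctan2(*(d-e)[::-1])-np.pi/2; mid=(d+e)/2
    off=-75+110*np.cos(np.radians(66)); p0=mid-off*np.array([np.cos(th),np.sin(th)])
    print("chord",np.linalg.norm(d-e),2*110*np.sin(np.radians(66)),p0,th)
    P=campar(cam); q,f,n=fit(P,reg,[*p0,th]); print(cam,np.round(q,3),f,n)
    hs=g2w(q,np.array([66,55,31,7,-17,-41,-66]),12); print(hs.round(1).tolist())
s=manip.sense();print(imaging.camera_params("wrist"))
E
```

```text
[(0.93, np.int64(1830), array([285.312, 210.576])), (0.69, np.int64(999), array([402.496, 286.176]))]
chord 202.5321504784451 200.9800006813722 [550.52743366  16.6522771 ] 0.5848411756380445
top [553.529  19.348   0.591] 47.536781311035156 1830.0
[[472.4, 85.9, 12.0], [493.4, 87.5, 12.0], [538.0, 77.1, 12.0], [574.4, 49.5, 12.0], [596.5, 9.5, 12.0], [600.4, -36.1, 12.0], [584.4, -80.9, 12.0]]
[(0.9, np.int64(1557), array([300.672, 250.704])), (0.7, np.int64(1107), array([382.08 , 321.984]))]
chord 202.5321504784451 200.9800006813722 [550.52743366  16.6522771 ] 0.5848411756380445
scene [556.119  20.058   0.583] 94.36764526367188 1562.0
[[475.6, 87.3, 12.0], [496.6, 88.7, 12.0], [541.0, 78.0, 12.0], [577.3, 50.1, 12.0], [599.0, 9.8, 12.0], [602.5, -35.8, 12.0], [586.2, -80.5, 12.0]]
{'fx': 403.8452780192122, 'fy': 403.8452780192122, 'cx': 319.787951544624, 'cy': 238.94996091254106, 'hand_eye': array([[-7.40973475e-04, -9.62679171e-01, -2.70644165e-01,
         7.59018851e+01],
       [ 9.99999171e-01, -4.28327337e-04, -1.21425509e-03,
        -4.75645053e-02],
       [ 1.05301379e-03, -2.70644840e-01,  9.62678691e-01,
        -1.56386417e+02],
       [ 0.00000000e+00,  0.00000000e+00,  0.00000000e+00,
         1.00000000e+00]])}
```

```bash
cat >> h.py <<'E'
from scipy.spatial.transform import Rotation as Ro
def row(x,y,tipz,yaw):
    s=manip.sense();R=Ro.from_euler("xyz",s["eef_rot"]);d=R.inv().apply(np.array([x,y,tipz+14])-s["ee_pos"])/300
    t=-((yaw-s["eef_rot"][2]+np.pi)%(2*np.pi)-np.pi)/np.pi
    return [d.round(4).tolist(),round(t,4)]
def arc(pose,a,tipz): # push along tool -x
    p=g2w(pose,np.array([a]),0)[0]; return row(p[0],p[1],tipz,pose[2]+np.radians(a+90))
E
python3 -c "
from h import *
print(arc([554.5,19.6,.588],74,150), g2w([554.5,19.6,.588],np.array([74.]),0))"
```

```text
[[-1.2375, -1.1439, 0.2155], np.float64(-0.2481)] [[458.67092254  82.79629374   0.        ]]
```

```bash
python3 -m pendant '[[[-1,-0.92,0],-0.2],[[-1,-0.92,0],-0.2],[[-1,-0.92,0],-0.2],[[-1,-0.92,0],-0.2],[[-1,-0.92,0],-0.2],[[-1,-0.92,0],-0.2],[[-1,-0.92,0],-0.2],[[-1,-0.92,0],-0.2],[[-1,-0.92,0],-0.2],[[-1,-0.92,0],-0.2]]' 0 10; python3 -c "
from h import *
print(arc([554.5,19.6,.588],74,150))"
```

```text
t: 1.83
ee_pos: [425.9, 173.1, 228.9]
eef_rot: [3.141, 0.001, -2.984]
ft_force: [0.5, 0.0, -0.3]
width: 0.356
grip_force: 0.0
[[-0.0603, -0.3144, 0.2164], np.float64(-0.0481)]
```

```bash
python3 -m pendant '[[[-0.06,-0.31,0.2],-0.048],[[-0.06,-0.31,0.2],-0.048],[[-0.06,-0.31,0.2],-0.048],[[-0.06,-0.31,0.2],-0.048],[[-0.06,-0.31,0.2],-0.048],[[-0.06,-0.31,0.2],-0.048],[[-0.06,-0.31,0.2],-0.048],[[-0.06,-0.31,0.2],-0.048]]'
python3 - <<'E'
from h import *
P=campar("wrist");im=imaging.capture("wrist");print(arc([554.5,19.6,.588],74,150))
rg=nets.silhouettes("wrist","guide");print([(r["p"],r["region"].sum(),np.array(r["location"])*[640,480]) for r in rg])
hsv=cv2.cvtColor(im,cv2.COLOR_BGR2HSV)
reg=max(rg[:3],key=lambda r:r["region"].sum())["region"].astype(np.uint8)
q,f,n=fit(P,reg,[554.5,19.6,.588]);print(np.round(q,3),f,n)
def draw(q,c):
    for A,z in ((66,12),(55,16),(31,16),(7,16),(-17,16),(-41,16),(-66,12)):
        u=projN(P,g2w(q,np.array([A]),z))[0]; cv2.circle(im,tuple(int(v) for v in u.round()),3,c,-1)
draw([554.5,19.6,.588],(0,0,255));draw(q,(0,255,0))
ct,_=cv2.findContours((model(P,q)>.5).astype(np.uint8),0,2);cv2.drawContours(im,ct,-1,(0,255,0),1)
cv2.imwrite("pics/w1.png",im)
E
```

```text
t: 2.5
ee_pos: [458.0, 86.9, 169.3]
eef_rot: [-3.141, 0.001, -2.832]
ft_force: [-0.1, -0.9, -0.9]
width: 0.005
grip_force: 0.0
[[0.002, -0.0137, 0.0176], np.float64(0.0003)]
[(0.95, np.int64(7507), array([173.12 , 317.088])), (0.58, np.int64(2732), array([39.872, 39.888]))]
[550.407  18.593   0.587] 4411.15966796875 7507.0
```

View pics/w1.png

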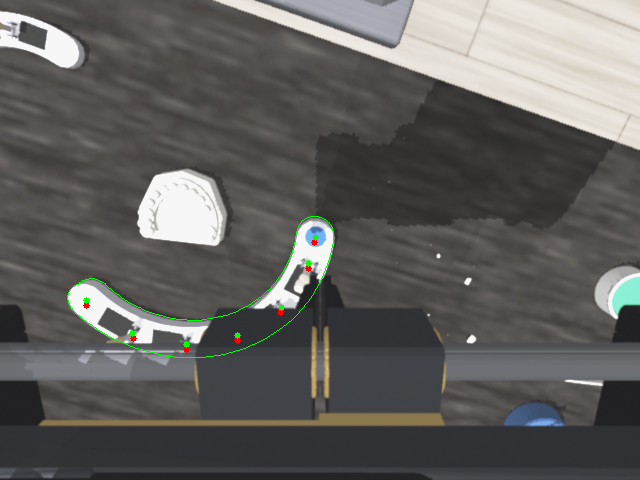

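The dot shows at (315,236). Tab 1 is upright near (305,280) and the plain end is at (87,300). The wrist view puts the guide about 3 mm nearer than the fixed cameras do, so I use a compromise pose. That is well within the width of the finger.

```bash
cat >> h.py <<'E'
G=[551.5,19.0,.587]
E
python3 -c "
from h import *
print(arc(G,74,21))"
```

```text
[[0.0121, -0.0119, 0.4472], np.float64(0.0007)]
```

```bash
python3 -m pendant '[[[0.012,-0.012,0.1],0],[[0.012,-0.012,0.2],0],[[0.012,-0.012,0.3],0],[[0.012,-0.012,0.38],0],[[0.012,-0.012,0.43],0],[[0.012,-0.012,0.447],0],[[0.012,-0.012,0.447],0],[[0.012,-0.012,0.447],0],[[0.012,-0.012,0.447],0]]'; python3 -c "
from h import *
print(arc(G,74,20.7),manip.sense()['ee_pos'])
for a in range(71,40,-3): print(a,arc(G,a,20.7))"
```

```text
t: 3.35
ee_pos: [456.2, 81.6, 35.6]
eef_rot: [-3.141, 0.002, -2.833]
ft_force: [0.5, 0.6, 0.2]
width: 0.006
grip_force: 0.0
[[0.0008, 0.0026, 0.003], np.float64(0.0003)] [456.19850561  81.63655562  35.59522591]
71 [[-0.0184, 0.002, 0.003], np.float64(0.017)]
68 [[-0.0375, 0.0005, 0.003], np.float64(0.0336)]
65 [[-0.0565, -0.002, 0.0031], np.float64(0.0503)]
62 [[-0.0754, -0.0055, 0.0031], np.float64(0.067)]
59 [[-0.0941, -0.01, 0.0032], np.float64(0.0836)]
56 [[-0.1125, -0.0155, 0.0032], np.float64(0.1003)]
53 [[-0.1306, -0.0219, 0.0032], np.float64(0.117)]
50 [[-0.1483, -0.0293, 0.0033], np.float64(0.1336)]
47 [[-0.1656, -0.0376, 0.0033], np.float64(0.1503)]
44 [[-0.1825, -0.0467, 0.0033], np.float64(0.167)]
41 [[-0.1988, -0.0568, 0.0034], np.float64(0.1836)]
```

```bash
python3 -m pendant '[[[-0.018,0.002,0.001],0.017],[[-0.038,0,0.001],0.034],[[-0.056,-0.002,0.001],0.05],[[-0.075,-0.006,0.001],0.067],[[-0.094,-0.01,0.001],0.084],[[-0.112,-0.016,0.001],0.1],[[-0.131,-0.022,0.001],0.117],[[-0.148,-0.029,0.001],0.134],[[-0.166,-0.038,0.001],0.15],[[-0.182,-0.047,0.001],0.167]]'; python3 -c "
from h import *
print(manip.sense()['ee_pos']-14*np.array([0,0,1]))
for a in (44,41,38,35,32,29,26,23,20,17,14): print(a,arc(G,a,20.5))"
```

```text
t: 4.18
ee_pos: [512.8, 84.7, 35.6]
eef_rot: [3.141, 0.002, 2.923]
ft_force: [-0.9, 0.1, -0.6]
width: 0.008
grip_force: 0.0
[512.82902452  84.67807382  21.58982423]
44 [[0.0009, 0.0006, 0.0036], np.float64(-0.0009)]
41 [[-0.0183, 0.0001, 0.0037], np.float64(0.0158)]
38 [[-0.0375, -0.0013, 0.0037], np.float64(0.0325)]
35 [[-0.0565, -0.0038, 0.0038], np.float64(0.0491)]
32 [[-0.0754, -0.0072, 0.0038], np.float64(0.0658)]
29 [[-0.0941, -0.0116, 0.0038], np.float64(0.0825)]
26 [[-0.1125, -0.017, 0.0039], np.float64(0.0991)]
23 [[-0.1306, -0.0234, 0.0039], np.float64(0.1158)]
20 [[-0.1484, -0.0307, 0.0039], np.float64(0.1325)]
17 [[-0.1657, -0.0389, 0.004], np.float64(0.1491)]
14 [[-0.1826, -0.048, 0.004], np.float64(0.1658)]
```

```bash
python3 -m pendant '[[[-0.018,0,0.002],0.016],[[-0.038,-0.001,0.0035],0.033],[[-0.056,-0.004,0.0035],0.049],[[-0.075,-0.007,0.0035],0.066],[[-0.094,-0.012,0.0035],0.083],[[-0.112,-0.017,0.0035],0.1],[[-0.131,-0.023,0.0035],0.116],[[-0.148,-0.031,0.0035],0.133],[[-0.166,-0.039,0.0035],0.15],[[-0.182,-0.048,0.0035],0.166]]'; python3 -c "
from h import *
print(manip.sense()['ee_pos']-14*np.array([0,0,1]))
for a in range(14,-17,-3): print(a,arc(G,a,20.5))"
```

```text
t: 5.02
ee_pos: [562.8, 58.8, 34.6]
eef_rot: [3.14, 0.001, 2.401]
ft_force: [-2.9, 2.3, 4.6]
width: 0.009
grip_force: 2.4
[562.8446791   58.76618959  20.61522309]
14 [[-0.0009, 0.0007, 0.0004], np.float64(-0.0003)]
11 [[-0.0201, 0.0002, 0.0004], np.float64(0.0164)]
8 [[-0.0392, -0.0013, 0.0004], np.float64(0.033)]
5 [[-0.0583, -0.0038, 0.0005], np.float64(0.0497)]
2 [[-0.0771, -0.0073, 0.0005], np.float64(0.0664)]
-1 [[-0.0958, -0.0117, 0.0005], np.float64(0.083)]
-4 [[-0.1142, -0.0172, 0.0005], np.float64(0.0997)]
-7 [[-0.1323, -0.0236, 0.0005], np.float64(0.1164)]
-10 [[-0.1501, -0.0309, 0.0005], np.float64(0.133)]
-13 [[-0.1674, -0.0391, 0.0005], np.float64(0.1497)]
-16 [[-0.1843, -0.0483, 0.0005], np.float64(0.1664)]
```

Run:
```python
from h import *
s=manip.sense();print(s["ft_force"],s["moment"],s["grip_force"])
P=campar("wrist");im=imaging.capture("wrist")
for A,z in ((66,12),(55,16),(31,16),(7,16),(-17,16),(-41,16),(-66,12)):
    u=projN(P,g2w(G,np.array([A]),z))[0]; cv2.circle(im,tuple(int(v) for v in u.round()),2,(0,0,255),-1)
cv2.imwrite("pics/w2.png",im)
im=imaging.capture("scene");cv2.imwrite("pics/s2.png",cv2.resize(im[190:320,220:390],None,fx=4,fy=4,interpolation=cv2.INTER_CUBIC))
s=manip.sense();print(s["ft_force"],s["moment"],s["grip_force"])
```

```text
[-2.92868809  2.33353613  4.55498657] [ 0.3409086   0.57330252 -0.04981067] 2.3591450206004083
[-0.02681824 -0.46065328  0.23778195] [-0.00220216 -0.00728867  0.02112323] 0.273276909138076
```

View pics/w2.png

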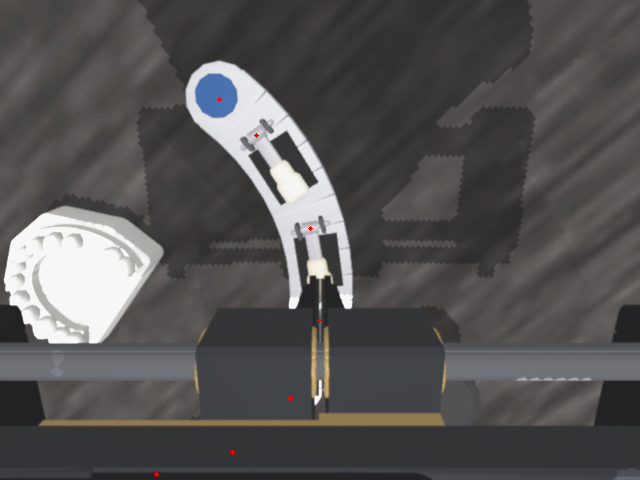

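View pics/s2.png

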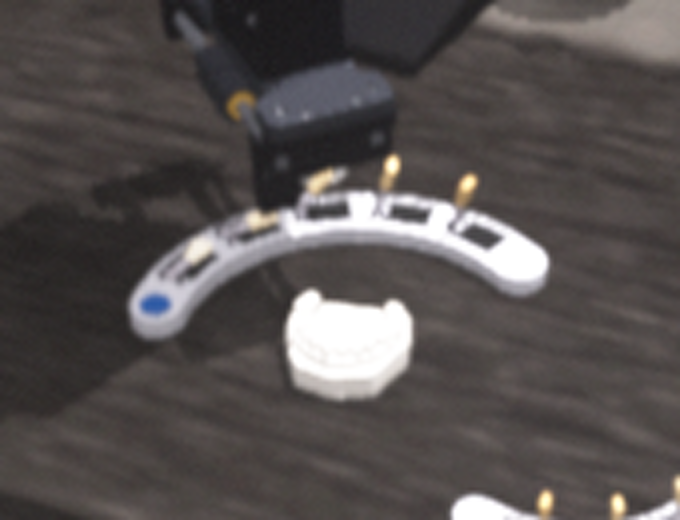

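The wrist view shows tab 1 (tip about (292,195)) and tab 2 (tip about (318,268)) lying over. The predicted hinges match within about 2 px, so the guide has not moved. Tab 3 is tipping under the finger, and the brief 5 N has already gone. I'll continue more slowly.

```bash
python3 -m pendant '[[[-0.014,0,0],0.011],[[-0.027,-0.001,0],0.022],[[-0.039,-0.001,0],0.033],[[-0.052,-0.003,0],0.044],[[-0.064,-0.005,0],0.055],[[-0.077,-0.007,0],0.066],[[-0.09,-0.01,0],0.077],[[-0.102,-0.014,0],0.089],[[-0.114,-0.017,0],0.1],[[-0.126,-0.021,0],0.111]]'; python3 -c "
from h import *
print(manip.sense()['ee_pos']-14*np.array([0,0,1]))
for a in range(-8,-31,-2): print(a,arc(G,a,20.5))"
```

```text
t: 5.95
ee_pos: [586.1, 28.8, 34.1]
eef_rot: [3.141, 0.001, 2.056]
ft_force: [-0.1, 0.2, -0.2]
width: 0.006
grip_force: 0.0
[586.07532476  28.80505775  20.06226085]
-8 [[-0.0144, 0.0005, -0.0015], np.float64(0.0119)]
-10 [[-0.0272, -0.0002, -0.0014], np.float64(0.023)]
-12 [[-0.04, -0.0013, -0.0014], np.float64(0.0341)]
-14 [[-0.0527, -0.0029, -0.0014], np.float64(0.0452)]
-16 [[-0.0653, -0.005, -0.0014], np.float64(0.0563)]
-18 [[-0.0779, -0.0074, -0.0014], np.float64(0.0674)]
-20 [[-0.0903, -0.0103, -0.0014], np.float64(0.0786)]
-22 [[-0.1027, -0.0137, -0.0014], np.float64(0.0897)]
-24 [[-0.1149, -0.0175, -0.0014], np.float64(0.1008)]
-26 [[-0.127, -0.0216, -0.0014], np.float64(0.1119)]
-28 [[-0.1389, -0.0263, -0.0014], np.float64(0.123)]
-30 [[-0.1507, -0.0313, -0.0014], np.float64(0.1341)]
```

```bash
python3 -m pendant '[[[-0.014,0,-0.001],0.012],[[-0.027,0,-0.001],0.023],[[-0.04,-0.001,-0.001],0.034],[[-0.053,-0.003,-0.001],0.045],[[-0.065,-0.005,-0.001],0.056],[[-0.078,-0.007,-0.001],0.067],[[-0.09,-0.01,-0.001],0.079],[[-0.103,-0.014,-0.001],0.09],[[-0.115,-0.017,-0.001],0.101],[[-0.127,-0.022,-0.001],0.112]]'; python3 -c "
from h import *
print(manip.sense()['ee_pos']-14*np.array([0,0,1]))
for a in range(-28,-51,-2): print(a,arc(G,a,20.4))"
```

```text
t: 6.78
ee_pos: [598.0, -8.0, 34.4]
eef_rot: [3.14, 0.0, 1.704]
ft_force: [-0.5, 0.3, 0.6]
width: 0.007
grip_force: 0.0
[597.99959944  -8.00859591  20.37254237]
-28 [[-0.0126, 0.0001, -0.0001], np.float64(0.011)]
-30 [[-0.0254, -0.0006, -0.0001], np.float64(0.0221)]
-32 [[-0.0381, -0.0017, -0.0001], np.float64(0.0332)]
-34 [[-0.0508, -0.0033, -0.0001], np.float64(0.0443)]
-36 [[-0.0634, -0.0053, -0.0001], np.float64(0.0555)]
-38 [[-0.076, -0.0077, -0.0001], np.float64(0.0666)]
-40 [[-0.0885, -0.0106, -0.0001], np.float64(0.0777)]
-42 [[-0.1008, -0.0139, -0.0001], np.float64(0.0888)]
-44 [[-0.1131, -0.0176, -0.0001], np.float64(0.0999)]
-46 [[-0.1252, -0.0218, -0.0001], np.float64(0.111)]
-48 [[-0.1371, -0.0264, -0.0001], np.float64(0.1221)]
-50 [[-0.1489, -0.0314, -0.0001], np.float64(0.1332)]
```

```bash
python3 -m pendant '[[[-0.013,0,0],0.011],[[-0.025,0,0],0.022],[[-0.038,-0.002,0],0.033],[[-0.051,-0.003,0],0.044],[[-0.063,-0.005,0],0.055],[[-0.076,-0.008,0],0.067],[[-0.088,-0.011,0],0.078],[[-0.101,-0.014,0],0.089],[[-0.113,-0.018,0],0.1],[[-0.125,-0.022,0],0.111]]'; python3 -c "
from h import *
print(manip.sense()['ee_pos']-14*np.array([0,0,1]))
for a in range(-48,-79,-3): print(a,arc(G,a,20.4))"
```

```text
t: 7.62
ee_pos: [596.3, -46.1, 34.4]
eef_rot: [3.14, -0.0, 1.355]
ft_force: [1.2, -0.2, -1.0]
width: 0.005
grip_force: 0.0
[596.30549108 -46.06566269  20.3591375 ]
-48 [[-0.0128, 0.0004, -0.0001], np.float64(0.0112)]
-51 [[-0.0319, -0.0007, -0.0001], np.float64(0.0278)]
-54 [[-0.051, -0.0029, -0.0001], np.float64(0.0445)]
-57 [[-0.0699, -0.0061, -0.0001], np.float64(0.0612)]
-60 [[-0.0887, -0.0102, -0.0002], np.float64(0.0778)]
-63 [[-0.1072, -0.0154, -0.0002], np.float64(0.0945)]
-66 [[-0.1254, -0.0215, -0.0002], np.float64(0.1112)]
-69 [[-0.1432, -0.0285, -0.0002], np.float64(0.1278)]
-72 [[-0.1607, -0.0365, -0.0002], np.float64(0.1445)]
-75 [[-0.1777, -0.0453, -0.0002], np.float64(0.1612)]
-78 [[-0.1943, -0.0551, -0.0002], np.float64(0.1778)]
```

```bash
python3 -m pendant '[[[-0.013,0,0],0.011],[[-0.025,0,0],0.022],[[-0.038,-0.001,0],0.033],[[-0.051,-0.003,0],0.044],[[-0.07,-0.006,0],0.061],[[-0.089,-0.01,0],0.078],[[-0.107,-0.015,0],0.094],[[-0.125,-0.022,0],0.111],[[-0.143,-0.029,0],0.128],[[-0.161,-0.037,0],0.144]]'; python3 -m pendant '[[[-0.01,-0.004,-0.05],0],[[-0.02,-0.01,-0.15],0],[[-0.02,-0.01,-0.25],0],[[-0.02,-0.01,-0.35],0],[[-0.02,-0.01,-0.35],0],[[-0.02,-0.01,-0.35],0]]'
python3 - <<'E'
from h import *
P=campar("wrist");im=imaging.capture("wrist")
for A in (55,31,7,-17,-41):
    h=g2w(G,np.array([A]),16)[0]; f=g2w(G,np.array([A-8.]),0)[0]-g2w(G,np.array([A+8.]),0)[0]; f/=np.linalg.norm(f)
    u=projN(P,np.array([h,h+32*f]))
    for v in u: cv2.circle(im,tuple(int(w) for w in v.round()),1,(0,0,255),-1)
cv2.imwrite("pics/w3.png",im)
E
```

```text
t: 8.45
ee_pos: [575.0, -90.9, 34.3]
eef_rot: [3.141, -0.001, 0.902]
ft_force: [0.5, 0.2, 0.2]
width: 0.004
grip_force: 0.0
t: 8.95
ee_pos: [569.5, -93.7, 140.7]
eef_rot: [3.138, -0.002, 0.904]
ft_force: [0.9, 0.3, -1.3]
width: 0.006
grip_force: 0.0
```

View pics/w3.png

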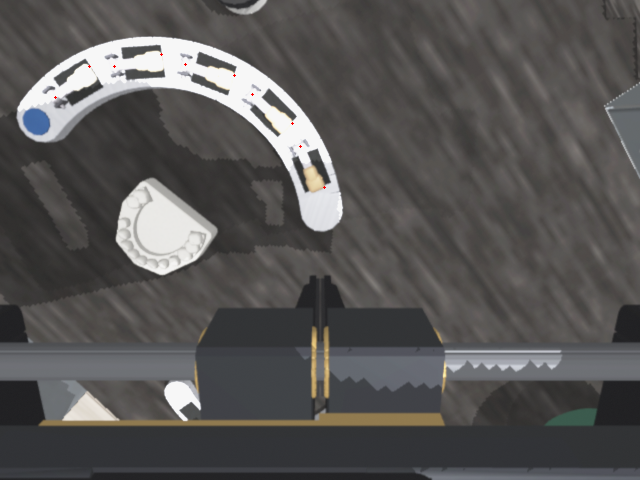

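Run:
```python
from h import *
im=imaging.capture("scene");b=im[215:285,240:375];b=cv2.resize(b,None,fx=5.9,fy=5.9,interpolation=cv2.INTER_CUBIC)
im2=cv2.imread("pics/w3.png")[20:210,10:350];cv2.imwrite("pics/f.png",np.vstack([b[:, :780],cv2.resize(im2,(int(340*.95),int(190*.95)))[:, :].copy() if 0 else np.zeros((1,780,3),np.uint8)]))
for c in ("top","scene"):
    if c=="top": imaging.capture(c)
    rg=nets.silhouettes(c,"guide");reg=min(rg[:2],key=lambda r:r["location"][0])["region"].astype(np.uint8)
    print(c,np.round(fit(campar(c),cv2.morphologyEx(reg,cv2.MORPH_CLOSE,np.ones((3,3))),[553,19,.588])[0],3))
```

```text
top [551.258  23.452   0.643]
scene [554.099  20.891   0.597]
```

View pics/f.png

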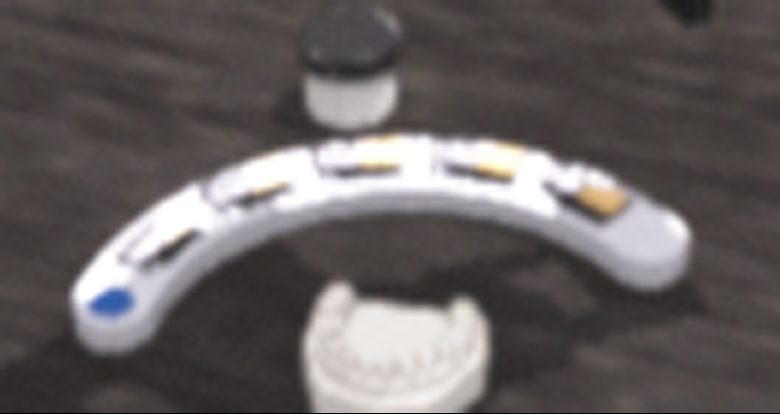

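All five tabs lie flat in their slots, from tab 1 at crop px (170,243) to tab 5 at (600,200). The plaster model and jar are where they were, and the arm is clear. The shifted top-camera fit is probably from the arm covering part of the guide, because the scene camera agrees within about 2 mm.

```bash
python3 -c "
from rig import job
print(job.sign_off())"
```

```text
the job is handed in; nothing more can be done
None
```

I pushed the five tabs over in one pass from the blue dot to the plain end; they look flat in the pictures, the guide stayed within about 2 mm, the highest force I read was about 6 N (brief), and the job is handed in.

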